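Close and bolt the hinged leaf of a drill jig

ROBOT

A 6-joint arm with a two-finger parallel gripper is mounted at the origin on the work surface. World frame = base frame: x ahead of the robot, y to its left, z up, the work surface at z = 0. Lengths are in m, angles in rad, forces in N, time in s.
With the tool pointing down it reaches from about 0.35 to 0.85 m from the base axis. Payload 8.1 kg.
Tool frame: the origin (TCP) lies at the very end of the fingers, on their centre line; the grasp point (between the pads) lies 19 mm behind it; z points along the fingers, y is the line along which they close (so a half turn about z gives the same grasp; the last joint's range is limited). The gripper opens to 93 mm and grips with 3 to 60 N. Pads are 15 mm wide; open, the fingers measure 128 mm over their backs; the gripper's body (75 mm by 188 mm) begins 65 mm behind the grasp point.
Start: joints at [-1.22, 0.13, 1.488, -0, 1.523, -0.085], TCP at [0.253, -0.544, 0.187] pointing down, gripper open.
Joint ranges: [-2.96, 2.96], [-0.89, 2.26], [0.02, 2.5], [-1.34, 4.48], [0, 2.73], [-2.66, 2.66]. Speed limits (rad/s): [2.39, 2.39, 2.79, 3.14, 3.14, 3.14].

INTERFACE

Orientations are given as a rotation vector (axis times angle).
In Python, from plant import monitor, eyes, ticket gives the robot as it stands.
- The arm moves only by the tool arm_command, never from a script. Its argument "deltas" is a list that holds one entry, the list of rows, each a list of 6 numbers: the shift along the world's x, y, z in cm, then the turn, a rotation vector about the world's x, y, z in degrees. In form: [[[tx, ty, tz, rx, ry, rz], ...]]. A call has 1 to 12 rows; each row shifts and turns the commanded pose from where the row before left it; what a row does not reach is not made up. A row lasts 1/12 s, in which the tool goes at most 41.7 mm and 7.16 degrees, less where a joint would pass 70% of its speed; a pose out of reach is approached as far as the arm can. A call is refused whole if a number of a shift passes 4.17 or a number of a turn 7.16, either way. A call with a gripper value outside its range is refused whole. "gripper" is the opening, from -1 (shut) to 1 (fully open), set as the call begins (left out, the last holds). The fingers move at their own pace and stop on an object; "squeeze" is the grip in N (left out, the last holds). Time passes only in rows, so rows that do not move let the fingers close. It gives the time, the measured TCP pose, the force, the opening and the grip force at its end, in the units of the state.
- monitor.read_state(): the state, without advancing time (a new reading comes with each control period).
- eyes.read_camera(name): name is "side" or "top"; returns the picture (480x640x3 uint8, blue, green, red); there is no depth.
- eyes.camera_model(name): a dict with "fx", "fy", "cx", "cy" (pixels), "k1" (the pictures are not rectified: a ray, as slopes to the right and down, at radius r is drawn at 1 + k1 r^2 times it, then the intrinsics apply), "rvec" (rotation vector, rad) and "tvec" (3), from world to camera coordinates, as OpenCV has them. Camera axes: x right, y down, z forward; pixel columns grow to the right and rows downward; lengths in m; the calibration is good to about 2 mm. A picture is of the moment at which its call begins. camera_model takes no time and is no camera call.
- ticket.close_job(): hands the job in; it is judged then, once.
The state is a dict: "t": time; "q": joint angles; "dq": joint speeds; "joint_torque": joint torques, N m; "tool_pos": TCP position; "orientation": TCP orientation; "force": force on the tool from outside, world axes, zero at the start; "wrist_torque": the same for the moment, N m; "opening": finger opening in m; "gripper_force": force on a finger pad.
Only numpy, scipy, OpenCV 4.12 (cv2) and the standard library are available. Lean on these libraries where they do the work, as an engineer would, in place of code of your own. Each camera call takes 0.05 s, during which the arm holds its last target. There are 200 camera calls.

TASK

The drill jig on the bench stands open: draw the slide bolt on its spring-loaded leaf all the way back, press the leaf down until it lies level on its rest bar, and while holding it down slide the bolt fully home under the keeper so that the leaf stays level when you let go. Press gently: do not force the leaf onto its rest or jam the bolt against the keeper, and leave the other things on the bench alone.

Things in the scene. Friction and masses are not known exactly. Their poses are not given: they have to be found in the camera images.
- jig: Drill jig: bright steel base 260 (x) x 220 (y) x 30 mm, fixed to the bench, let into it by up to 12 mm. Origin at the centre of its underside, z up. Leaf hinge on its +x side, the leaf's free edge on its -x side, keeper on its +y side.
- leaf (a joint): Angle (rad) of the leaf, an aluminium plate 185 x 120 x 10 mm hinged along jig y at its +x end. 0 = level on its rest bar; grows as the free edge rises; a spring holds it open at its stop, 0.30. Pushing down at the bolt's tab, 160 mm from the hinge, takes about 8 N at first and 14 N (12 to 16) at level; let go unbolted, it swings open.
- hinge_axis (a point): Point on the leaf's hinge axis, mid-width, at (95, 0, 62) mm in the jig frame; axes turn with the leaf. The leaf's plate is centred on the axis (its top 5 mm above).
- bolt (a joint): Position (m) of the slide bolt on the leaf along jig +y: 0 = drawn fully back (stop), 0.028 = fully home (stop). About 2.5 N of friction; stays where left. Its flat nose (14 x 8 mm) reaches 86 mm to +y of the tab; it clears the keeper only below 0.008; further out it strikes the keeper's top when the leaf is lowered.
- tab_mid (a point): Centre of the bolt's upright steel grip tab, 12 mm thick (y) x 26 mm (x) x 34 mm tall, standing on the bolt's 40 x 40 x 8 mm carriage, whose top is 17 mm below this point. Level, it is at x -160, y -28 + bolt position, z +30 mm from hinge_axis in the jig's directions; it swings about the hinge with the leaf. Axes are the leaf's.
- keeper: Dark steel bridge fixed to the base near the leaf's free edge on the +y side, 52 (x) x 26 (y) mm, origin at the middle of its foot on the base's top. The bridge's underside is 46.8 mm, its top 56.8 mm above the origin; the level bolt passes under it with 1.8 mm to spare. More than 35 N on it counts as jamming; the bolted leaf itself bears on it with about 13 N.
- rest_bar: Dark steel bar 14 x 100 x 27 mm fixed on the base below the leaf's free edge; origin at the middle of its underside. The level leaf lies on its top. More than 20 N on it (that is, a push of over about 35 N at the tab) counts as forcing.
- parts_bin: Bystander: green steel bin 110 x 150 x 60 mm fixed to the bench, origin at the centre of its underside.
- hammer: Bystander: loose hammer lying on the bench.
- gauge_block: Bystander: loose steel block 50 x 70 x 40 mm, origin at the centre of its underside.
- grease_tin: Bystander: loose grey tin, 70 mm across, 70 mm tall, origin at the centre of its underside.

How it is judged:
On the way, in this order (a step that is already met when the one before it is completed fails the run):
1. the bolt is drawn back (value of joint bolt below 0.005 m), for 0.1 s.
2. the leaf is pushed down level with the bolt not yet under the keeper (value of joint leaf below 0.012 rad and value of joint bolt below 0.012 m), for 0.2 s.
3. the bolt is home under the keeper with the leaf level (value of joint leaf below 0.03 rad and value of joint bolt above 0.023 m), for 0.2 s.
At the end, for the whole second after the job is handed in: The leaf lies level within 0.03 rad and at rest, held down by the bolt, which is home under the keeper (position over 0.023 m of 0.028) (all of step 3 and velocity of joint leaf below 0.02 rad/s and velocity of joint bolt below 0.01 m/s); the robot touches nothing.
It fails at once if the leaf is forced onto its rest bar (over 20 N) (contact force between rest_bar and anything else above 20 N).
It fails at once if the bolt is jammed against the keeper (over 35 N) (contact force between keeper and anything else above 35 N).
It fails at once if a bystander is moved by more than 30 mm (distance of any of hammer, gauge_block, grease_tin from where it was at the start of the episode above 0.03 m).
It also fails if it takes over 70 s, if anything falls off the work surface, if the arm or the gripper's body presses on something with over 40 N, if the wrist force passes 120 N, or if a joint passes its speed limit or range.

## Working session

There is one attempt and no reset: what is moved stays moved. The work goes in short steps, Python scripts to look and compute and a tool call to move; the robot and the scene stay as the last step left them, time stands still between calls to the robot, and variables do not carry over. Pictures are saved under pics/ and viewed, at most 10 in all, crops included, and the job is handed in when it is done.

Besides the shell and the picture viewer there is one more tool, called after "Emit:" by a JSON object that holds its "fn" and its "kwargs", one argument or row to a line. arm_command: Moves the arm, as the interface text tells. Its arguments: {"type":"object","properties":{"deltas":{"type":"array"},"gripper":{"type":"number"},"squeeze":{"type":"number"}},"required":["deltas"]}

```bash
mkdir -p pics; ls
python3 - <<'E'
from plant import monitor, eyes, ticket
import cv2
for n in ("side","top"):
    im=eyes.read_camera(n); cv2.imwrite(f"pics/{n}0.png",im); print(n,eyes.camera_model(n))
s=monitor.read_state(); print(s)
E
```

```text
pics
side {'fx': 451.8047893980551, 'fy': 451.8047893980551, 'cx': 317.48708809599646, 'cy': 239.5779097998917, 'k1': -0.07185819645537155, 'rvec': array([ 0.3442797 , -2.68082684,  1.32130931]), 'tvec': array([0.50803601, 0.1290308 , 1.0795765 ])}
top {'fx': 515.4686628914377, 'fy': 515.4686628914377, 'cx': 316.2867832360751, 'cy': 239.35023403120096, 'k1': -0.055676754344311026, 'rvec': array([ 2.19473186, -2.18653024,  0.05422638]), 'tvec': array([-0.0065048 ,  0.54885924,  1.51981127])}
{'t': 0.1, 'q': array([-1.22038346e+00,  1.31081132e-01,  1.48914746e+00,  1.58695591e-05,
        1.52298032e+00, -8.54036366e-02]), 'dq': array([-1.18844560e-03, -1.07785406e-03, -3.11077719e-04, -6.28672954e-04,
       -2.01565646e-05, -1.52958230e-04]), 'joint_torque': array([ 1.90760809e-03, -5.61344504e+01, -4.93091905e+01,  7.70963123e-02,
        2.92116939e-02, -8.71335601e-05]), 'tool_pos': array([ 0.25312652, -0.54338953,  0.18630766]), 'orientation': array([-3.06573363e+00, -6.78826068e-01,  3.10581406e-04]), 'force': array([-0.23411283, -0.2402632 , -0.31836285]), 'wrist_torque': array([0.01290096, 0.00991593, 0.01424667]), 'gripper_force': 0.0, 'opening': 0.09275731525462025}
```

View pics/top0.png

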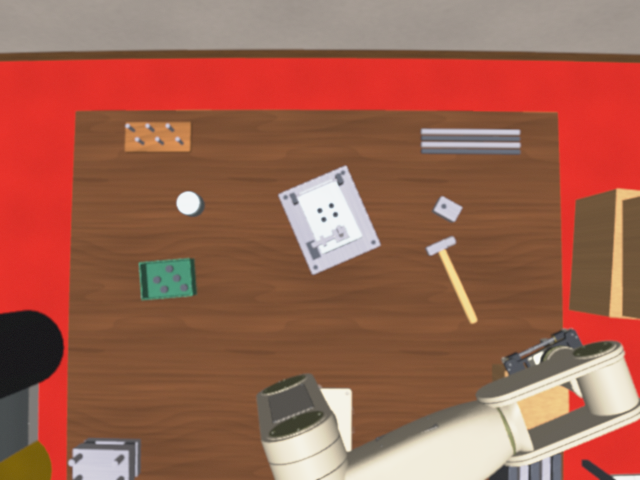

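View pics/side0.png

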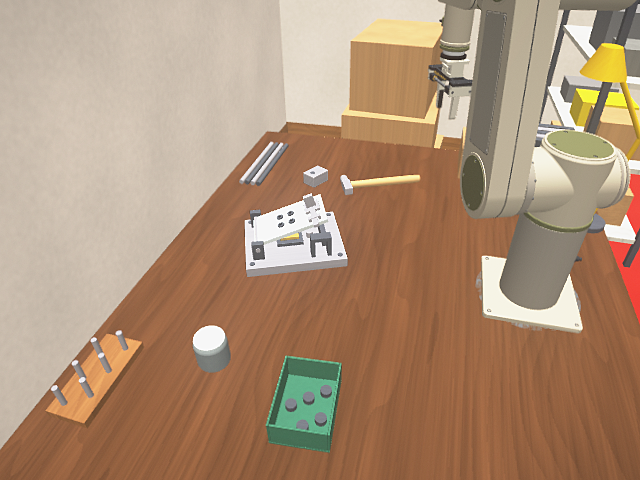

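The top view shows the jig base with corners near (279,195), (347,167), (380,242), (314,273), and the bolt and tab near (330,237). In the side view the jig is near (295,235) with the leaf open. Next I'll measure the base corners and enlarge the crops.

```bash
cat > h.py <<'E'
import numpy as np, cv2
from plant import monitor, eyes, ticket
def cam(n):
    m=eyes.camera_model(n); K=np.array([[m['fx'],0,m['cx']],[0,m['fy'],m['cy']],[0,0,1]])
    return K,np.array([m['k1'],0,0,0,0.]),cv2.Rodrigues(m['rvec'])[0],m['tvec']
def ray(n,px):
    K,d,R,t=cam(n)
    p=cv2.undistortPointsIter(np.array(px,float).reshape(-1,1,2),K,d,None,None,(3,50,1e-10)).reshape(-1,2)
    return -R.T@t,np.c_[p,np.ones(len(p))]@R
def onz(n,px,z):
    c,v=ray(n,px); return c+v*((z-c[2])/v[:,2])[:,None]
def proj(n,P):
    # P Nx3 -> pixels
    K,d,R,t=cam(n); return cv2.projectPoints(np.array(P,float).reshape(-1,1,3),R,t,K,d)[0].reshape(-1,2)
E
python3 - <<'E'
from h import *
im=cv2.imread('pics/top0.png'); hsv=cv2.cvtColor(im,cv2.COLOR_BGR2HSV)
print(hsv[200,290],hsv[150,300],hsv[190,320])
m=((hsv[...,1]<60)).astype(np.uint8); r=np.zeros_like(m); r[155:285,265:395]=1; m*=r
cs=max(cv2.findContours(m,0,1)[0],key=cv2.contourArea)
h=cv2.convexHull(cs); q=cv2.approxPolyN(h,4,approxCurve=None) if hasattr(cv2,'approxPolyN') else None
q=q.reshape(-1,2); print(q, cv2.minAreaRect(cs))
for z in (.018,.024,.030):
    P=onz('top',q,z); print(z,P[:,:2].round(4).tolist(),np.linalg.norm(P-np.roll(P,-1,0),axis=1).round(4))
print('cams',ray('top',[[0,0]])[0],ray('side',[[0,0]])[0])
cv2.imwrite('pics/topc.png',cv2.resize(im[155:285,265:395],None,fx=4.6,fy=4.6,interpolation=cv2.INTER_CUBIC))
s=cv2.imread('pics/side0.png')
cv2.imwrite('pics/sidec.png',cv2.resize(s[185:285,235:360],None,fx=6,fy=6,interpolation=cv2.INTER_CUBIC))
E
```

```text
[124  17 210] [ 12 145 130] [ 90   3 245]
[[381 245]
 [312 276]
 [277 193]
 [346 164]] ((328.9655456542969, 219.58621215820312), (89.02576446533203, 75.8951187133789), 66.80140686035156)
0.018 [[0.5326, -0.1968], [0.44, 0.0078], [0.6871, 0.1136], [0.7754, -0.0927]] [0.2246 0.2688 0.2244 0.2642]
0.024 [[0.5323, -0.1961], [0.4401, 0.0077], [0.6863, 0.1131], [0.7742, -0.0924]] [0.2237 0.2678 0.2235 0.2631]
0.03 [[0.5321, -0.1954], [0.4402, 0.0076], [0.6854, 0.1126], [0.773, -0.0921]] [0.2228 0.2667 0.2226 0.2621]
cams [ 0.4641798  -0.01339185  1.54773152] [0.27330921 0.88150456 0.76712889]
```

View pics/topc.png

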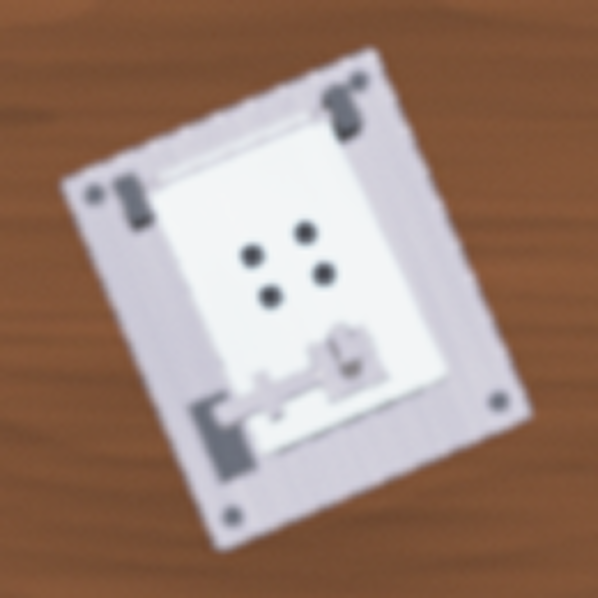

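View pics/sidec.png

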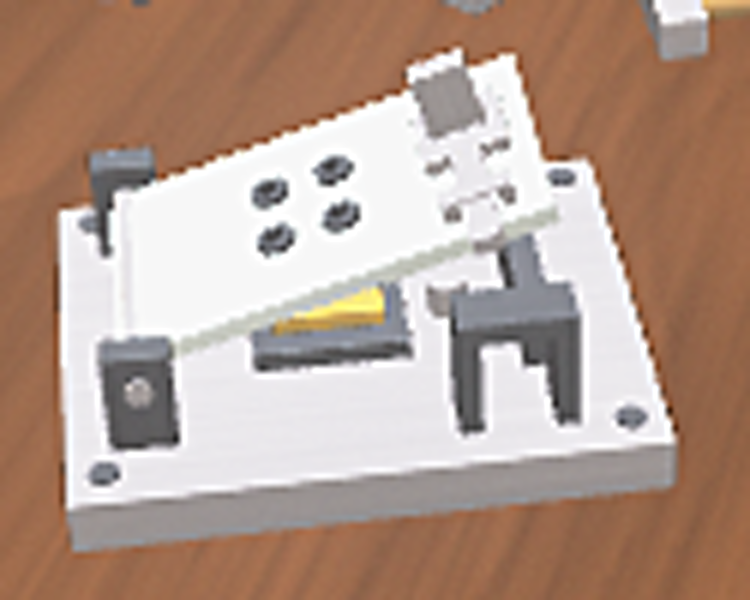

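The top crop shows the base corners at crop (62,183), (373,47), (533,415) and (220,550), the tab near (348,350), and the bolt nose over the keeper near (228,412), so the bolt is partly out. The side crop shows the base-top corners at (68,505), (672,445), (588,160) and (60,210), and the tab face near (447,100). I'll triangulate from these.

```bash
cat >> h.py <<'E'
def tri(pt,ps):
    c1,v1=ray('top',pt); c2,v2=ray('side',ps); out=[];g=[]
    for a,b in zip(v1,v2):
        s=np.linalg.lstsq(np.c_[a,-b],c2-c1,rcond=None)[0]; p,q=c1+s[0]*a,c2+s[1]*b
        out.append((p+q)/2); g.append(np.linalg.norm(p-q))
    return np.array(out),np.array(g)
tc=lambda c:(np.array(c,float)+.5)/4.6-.5+[265,155]
sc=lambda c:(np.array(c,float)+.5)/6-.5+[235,185]
E
python3 - <<'E'
from h import *
T=tc([(62,183),(373,47),(533,415),(220,550)]); S=sc([(68,505),(60,210),(588,160),(672,445)])
P,g=tri(T,S); print(P.round(4).tolist(),g.round(4))
print('base bottom z?',onz('side',sc([(72,550),(670,487)]),0).round(4).tolist())
J=np.array([[.13,.11],[.13,-.11],[-.13,-.11],[-.13,.11]])
for z in [P[:,2].mean(),.02,.024,.028]:
    Q=onz('top',T,z)[:,:2]; c=Q.mean(0); H=J.T@(Q-c); a=np.arctan2(H[0,1]-H[1,0],H[0,0]+H[1,1])
    R=np.array([[np.cos(a),-np.sin(a)],[np.sin(a),np.cos(a)]]); print(z,c,np.degrees(a),(Q-c-J@R.T).round(4).tolist())
# tab: top-face corners in side (+y edge) ; predict
z0=P[:,2].mean(); 
for zb in (z0-.03,-.006):
  Q=onz('top',T,zb+.03)[:,:2]; c=Q.mean(0)
  for b in (0,.012,.02,.028):
    p=np.array([-.16,-.028+b,.03]); pts=[]
    for dx,dy in((-.013,.006),(.013,.006),(.013,-.006),(-.013,-.006)):
        x,y,z=p+[dx,dy,.017]; t=.3; pts.append([.095+x*np.cos(t)+z*np.sin(t),y,.062-x*np.sin(t)+z*np.cos(t)])
    pts=np.array(pts); W=np.c_[pts[:,:2]@R.T+c,pts[:,2]+zb]
    print(zb,b,((proj('side',W)-[235,185]+.5)*6-.5).round(0).tolist(),((proj('top',W)-[265,155]+.5)*4.6-.5).round(0).tolist())
E
```

```text
[[0.6817, 0.1095, 0.0277], [0.77, -0.0917, 0.0267], [0.5326, -0.1943, 0.026], [0.4462, 0.0066, 0.0242]] [0.0002 0.0023 0.0002 0.0015]
base bottom z? [[0.6843, 0.1074, 0.0], [0.4473, 0.0062, -0.0]]
0.02613282604057711 [ 0.60781518 -0.04240087] 23.581448764077976 [[-0.0012, -0.0008], [0.0003, -0.0002], [0.0001, 0.0009], [0.0008, 0.0]]
0.02 [ 0.60839411 -0.04251779] 23.581448764077976 [[-0.0009, -0.0002], [0.0009, -0.0004], [-0.0002, 0.0003], [0.0002, 0.0002]]
0.024 [ 0.60801652 -0.04244153] 23.58144876407797 [[-0.0011, -0.0006], [0.0005, -0.0002], [-0.0, 0.0007], [0.0006, 0.0001]]
0.028 [ 0.60763892 -0.04236527] 23.581448764077965 [[-0.0013, -0.001], [0.0001, -0.0001], [0.0002, 0.0011], [0.001, -0.0]]
-0.00386717395942289 0 [[457.0, 41.0], [400.0, 61.0], [397.0, 47.0], [453.0, 27.0]] [[373.0, 350.0], [356.0, 313.0], [375.0, 305.0], [392.0, 342.0]]
-0.00386717395942289 0.012 [[460.0, 55.0], [404.0, 76.0], [400.0, 61.0], [457.0, 41.0]] [[355.0, 358.0], [337.0, 321.0], [356.0, 313.0], [373.0, 350.0]]
-0.00386717395942289 0.02 [[463.0, 65.0], [406.0, 85.0], [403.0, 71.0], [459.0, 50.0]] [[342.0, 363.0], [325.0, 326.0], [344.0, 318.0], [361.0, 355.0]]
-0.00386717395942289 0.028 [[465.0, 74.0], [408.0, 95.0], [405.0, 80.0], [462.0, 60.0]] [[330.0, 369.0], [313.0, 331.0], [331.0, 323.0], [349.0, 361.0]]
-0.006 0 [[456.0, 45.0], [400.0, 65.0], [397.0, 51.0], [453.0, 31.0]] [[373.0, 350.0], [356.0, 313.0], [374.0, 305.0], [392.0, 342.0]]
-0.006 0.012 [[460.0, 59.0], [403.0, 80.0], [400.0, 65.0], [456.0, 45.0]] [[355.0, 358.0], [337.0, 321.0], [356.0, 313.0], [373.0, 350.0]]
-0.006 0.02 [[463.0, 69.0], [406.0, 89.0], [402.0, 75.0], [459.0, 54.0]] [[342.0, 363.0], [325.0, 326.0], [344.0, 318.0], [361.0, 355.0]]
-0.006 0.028 [[465.0, 79.0], [408.0, 99.0], [405.0, 85.0], [461.0, 64.0]] [[330.0, 369.0], [313.0, 331.0], [331.0, 323.0], [348.0, 361.0]]
```

```bash
cat >> h.py <<'E'
from scipy.spatial.transform import Rotation as Ro
C=np.array([.6078,-.0424,-.004]); A=np.radians(23.58); RJ=Ro.from_euler('z',A)
ey=RJ.apply([0,1,0])
def tab(th,b,d=.013,up=0):
    "TCP position with grip d below tab mid (leaf axes), in world"
    L=Ro.from_euler('y',th); return RJ.apply(L.apply([-.16,-.028+b,.03-d+up])+[.095,0,.062])+C
def rot(th,sgn):
    L=(RJ*Ro.from_euler('y',th)).as_matrix(); y=sgn*L[:,1]; z=-L[:,2]
    return Ro.from_matrix(np.c_[np.cross(y,z),y,z])
def st(): 
    s=monitor.read_state(); return s,s['tool_pos'],Ro.from_rotvec(s['orientation'])
E
python3 - <<'E'
from h import *
s,p,R=st(); print(R.as_matrix().round(3))
for sg in(1,-1): print(sg,np.degrees((rot(.3,sg)*R.inv()).as_rotvec()).round(1),np.degrees((rot(0,sg)*R.inv()).as_rotvec()).round(1))
for up in(.1,.05,0): t=tab(.3,.018,up=up); print(up,t.round(4),((t-p)*100).round(2))
print(tab(0,0).round(4),ey, np.degrees(ey*.3))
E
```

```text
[[ 0.907  0.422 -0.001]
 [ 0.422 -0.907  0.002]
 [ 0.    -0.002 -1.   ]]
1 [ 24.4  10.8 176.6] [ 0.000e+00 -1.000e-01  1.786e+02]
-1 [-7.2 15.6 -1.4] [-0.1 -0.  -1.4]
0.1 [ 0.5905 -0.0609  0.2171] [33.73 48.25  3.07]
0.05 [ 0.5769 -0.0668  0.1693] [32.38 47.66 -1.7 ]
0 [ 0.5634 -0.0727  0.1215] [31.03 47.07 -6.48]
[ 0.5594 -0.0941  0.075 ] [-0.40002914  0.91650242  0.        ] [-6.87599437 15.75351621  0.        ]
```

Emit:
{"fn": "arm_command", "kwargs": {
  "deltas": [
    [[0,0,2,0,0,0],[0,0,2,0,0,0],[1.7,2.4,0,0,0,0],[1.7,2.4,0,0,0,0],[1.7,2.4,0,0,0,0],[1.7,2.4,0,0,0,0],[1.7,2.4,0,0,0,0],[1.7,2.4,0,0,0,0],[1.7,2.4,0,0,0,0],[1.7,2.4,0,0,0,0],[1.7,2.4,0,0,0,0],[1.7,2.4,0,0,0,0]]
  ],
  "gripper": -0.1
}}

```text
t: 1.1
tool_pos: [0.4237, -0.3024, 0.2268]
orientation: [-3.067, -0.679, 0.001]
force: [-0.1, -0.3, 0.1]
opening: 0.0418
gripper_force: 0.0
```

Emit:
{"fn": "arm_command", "kwargs": {
  "deltas": [
    [[1.67,2.42,0,-0.72,1.56,-0.14],[1.67,2.42,0,-0.72,1.56,-0.14],[1.67,2.42,0,-0.72,1.56,-0.14],[1.67,2.42,0,-0.72,1.56,-0.14],[1.67,2.42,0,-0.72,1.56,-0.14],[1.67,2.42,0,-0.72,1.56,-0.14],[1.67,2.42,0,-0.72,1.56,-0.14],[1.67,2.42,0,-0.72,1.56,-0.14],[1.67,2.42,0,-0.72,1.56,-0.14],[1.67,2.42,0,-0.72,1.56,-0.14],[0,0,0,0,0,0],[0,0,0,0,0,0]]
  ]
}}

```text
t: 2.1
tool_pos: [0.5904, -0.0601, 0.2247]
orientation: [2.98, 0.627, -0.455]
force: [0.5, -0.9, -0.0]
opening: 0.0416
gripper_force: 0.0
```

```bash
cat > e.py <<'E'
import sys
from h import *
th,b,up=map(float,sys.argv[1:4]); s,p,R=st()
print('t',round(s['t'],2),'p',p.round(4),'f',s['force'].round(1),'f_along_y',(s['force']@ey).round(2),'open',round(s['opening'],4),'gf',s['gripper_force'])
print('dpos cm',((tab(th,b,up=up)-p)*100).round(2),'drot',np.degrees((rot(th,-1)*R.inv()).as_rotvec()).round(2))
q=RJ.inv().apply(p-C); print('jig-frame TCP mm',(q*1000).round(1))
E
python3 e.py .3 .018 .05
python3 - <<'E'
from h import *
im=eyes.read_camera('side'); a=im[60:300,180:460]; cv2.imwrite('pics/s1.png',cv2.resize(a,None,fx=2.5,fy=2.5,interpolation=cv2.INTER_CUBIC))
E
```

```text
t 2.1 p [ 0.5904 -0.0601  0.2247] f [ 0.5 -0.9 -0. ] f_along_y -1.06 open 0.0416 gf 0.0
dpos cm [-1.35 -0.67 -5.54] drot [ 0.11 -0.16 -0.18]
jig-frame TCP mm [-23.   -9.3 228.7]
```

View pics/s1.png

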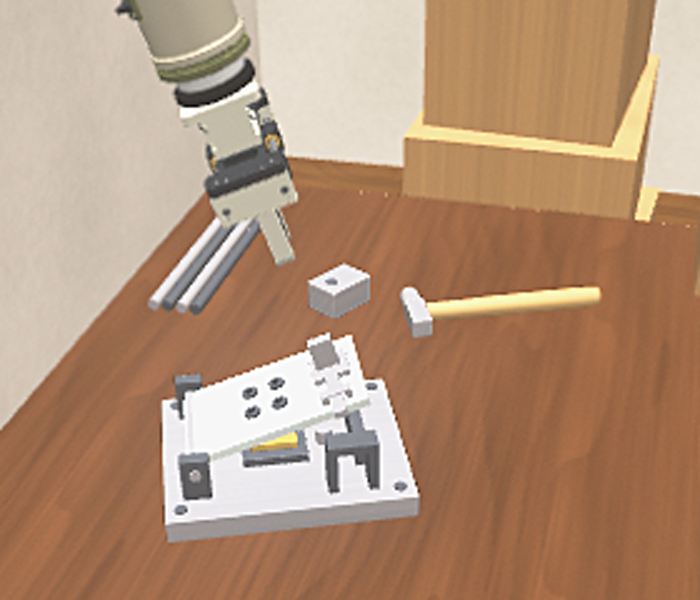

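The side view shows the gripper tilted to match the leaf normal and clear above it, with the fingertip at about crop (285,260). The tab is at about (323,352). I'll descend along the leaf normal.

Emit:
{"fn": "arm_command", "kwargs": {
  "deltas": [
    [[-0.45,-0.22,-1.85,0.1,-0.1,-0.2],[-0.45,-0.22,-1.85,0,0,0],[-0.45,-0.23,-1.85,0,0,0],[-0.27,-0.12,-0.96,0,0,0],[-0.27,-0.12,-0.96,0,0,0],[0,0,0,0,0,0],[0,0,0,0,0,0]]
  ]
}}

```text
t: 2.73
tool_pos: [0.5712, -0.0715, 0.1531]
orientation: [2.984, 0.616, -0.446]
force: [0.1, -0.2, -0.2]
opening: 0.0419
gripper_force: 0.0
```

```bash
python3 e.py .3 .018 0
python3 - <<'E'
from h import *
im=eyes.read_camera('side'); a=im[150:275,240:380]; a=cv2.resize(a,None,fx=3.5,fy=3.5,interpolation=cv2.INTER_CUBIC)
im=eyes.read_camera('top'); b=im[165:275,275:365]; b=cv2.resize(b,(308,437),interpolation=cv2.INTER_CUBIC)
cv2.imwrite('pics/s2.png',np.hstack([a,b]) if a.shape[0]==437 else np.hstack([a,cv2.resize(b,(308,a.shape[0]))]))
E
```

```text
t 2.73 p [ 0.5712 -0.0715  0.1531] f [ 0.1 -0.2 -0.2] f_along_y -0.23 open 0.0419 gf 0.0
dpos cm [-0.78 -0.12 -3.16] drot [0.04 0.18 0.24]
jig-frame TCP mm [-45.2 -12.  157.1]
```

View pics/s2.png

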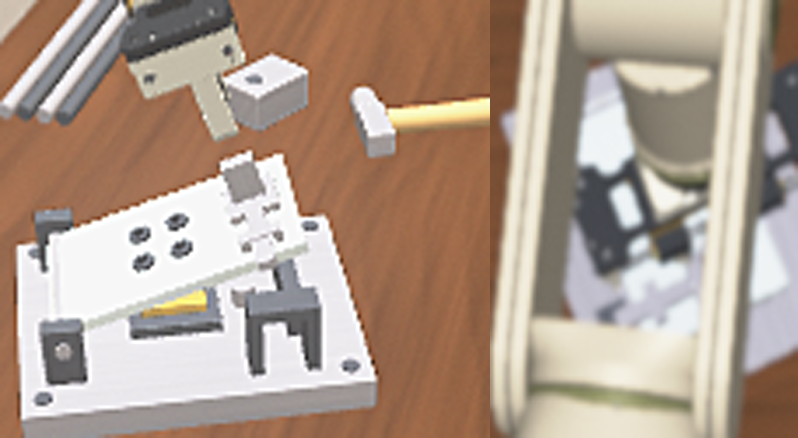

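The fingertip at crop (225,135) is heading straight for the tab at (243,175). I'll continue down in the same direction.

Emit:
{"fn": "arm_command", "kwargs": {
  "deltas": [
    [[-0.16,-0.02,-0.63,0,0.1,0.1],[-0.16,-0.02,-0.63,0,0.1,0.1],[-0.16,-0.02,-0.63,0,0,0],[-0.16,-0.03,-0.63,0,0,0],[-0.14,-0.03,-0.64,0,0,0],[0,0,0,0,0,0],[0,0,0,0,0,0]]
  ]
}}

```text
t: 3.42
tool_pos: [0.563, -0.0721, 0.1201]
orientation: [2.983, 0.623, -0.454]
force: [0.0, 0.7, -0.4]
opening: 0.042
gripper_force: 0.0
```

```bash
python3 e.py .3 .018 0
python3 - <<'E'
from h import *
im=eyes.read_camera('side'); a=im[170:260,260:370]; a=cv2.resize(a,None,fx=6,fy=6,interpolation=cv2.INTER_CUBIC)
cv2.imwrite('pics/s3.png',a)
E
```

```text
t 3.42 p [ 0.563  -0.0721  0.1201] f [ 0.   0.7 -0.4] f_along_y 0.64 open 0.042 gf 0.0
dpos cm [ 0.04 -0.06  0.14] drot [ 0.03 -0.12 -0.  ]
jig-frame TCP mm [-53.   -9.3 124.1]
```

View pics/s3.png

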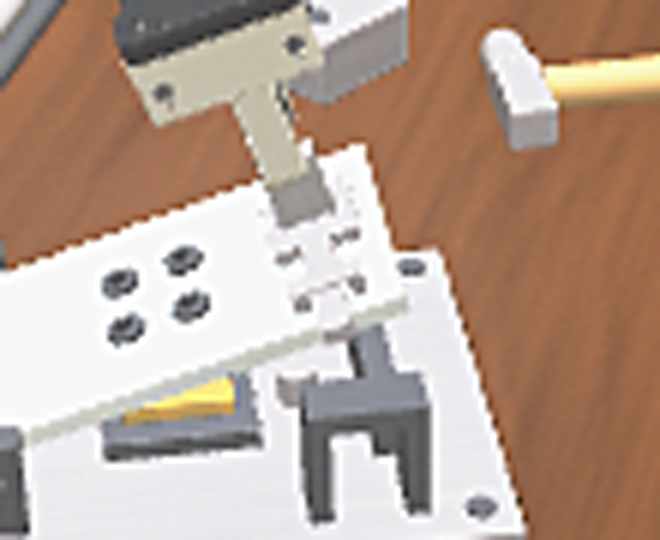

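The fingertip is at crop (288,185) and the dark tab face spans (272–330,170–225). I'll compare that with the projected model positions.

Run:
```python
from h import *
s,p,R=st(); M=R.as_matrix()
f=lambda W:((proj('side',W)-[260,170]+.5)*6-.5).round(0).tolist()
for sg in(1,-1):
  y=sg*M[:,1]*.021
  print('finger',sg,'tip corners',f([p+y+M[:,0]*.0075,p+y-M[:,0]*.0075]),'tip+20mm',f([p+y-M[:,2]*.02]))
L=RJ*Ro.from_euler('y',.3)
for b in(.014,.018,.022):
  t=tab(.3,b,d=0); print(b,'tab +y face',f([t+L.apply([a*.013,.006,c*.017]) for a,c in((-1,1),(1,1),(1,-1),(-1,-1))]))
```

```text
finger 1 tip corners [[282.0, 192.0], [313.0, 180.0]] tip+20mm [[283.0, 151.0]]
finger -1 tip corners [[294.0, 244.0], [327.0, 232.0]] tip+20mm [[295.0, 202.0]]
0.014 tab +y face [[311.0, 148.0], [254.0, 168.0], [280.0, 229.0], [336.0, 209.0]]
0.018 tab +y face [[312.0, 153.0], [255.0, 173.0], [281.0, 234.0], [337.0, 214.0]]
0.022 tab +y face [[313.0, 157.0], [256.0, 178.0], [282.0, 239.0], [338.0, 219.0]]
```

Run:
```python
from h import *
s,p0,R=st(); M=R.as_matrix()
for n,p,off,k in(('s1',[.5904,-.0601,.2247],[180,60],2.5),('s2',[.5712,-.0715,.1531],[240,150],3.5),('s3',p0,[260,170],6)):
  p=np.array(p)
  f=lambda W:((proj('side',W)-off+.5)*k-.5).round(0).tolist()
  for sg in(1,0,-1):
    y=sg*M[:,1]*.021
    print(n,sg,f([p+y+M[:,0]*.0075,p+y-M[:,0]*.0075]))
im=eyes.read_camera('side'); a=im[140:240,250:350]; cv2.imwrite('pics/s4.png',cv2.resize(a,None,fx=6,fy=6,interpolation=cv2.INTER_NEAREST))
```

```text
s1 1 [[285.0, 270.0], [299.0, 265.0]]
s1 0 [[287.0, 280.0], [301.0, 275.0]]
s1 -1 [[289.0, 291.0], [303.0, 285.0]]
s2 1 [[222.0, 144.0], [241.0, 138.0]]
s2 0 [[226.0, 159.0], [245.0, 152.0]]
s2 -1 [[229.0, 174.0], [249.0, 167.0]]
s3 1 [[282.0, 192.0], [313.0, 180.0]]
s3 0 [[288.0, 217.0], [320.0, 206.0]]
s3 -1 [[294.0, 244.0], [327.0, 232.0]]
```

View pics/s4.png

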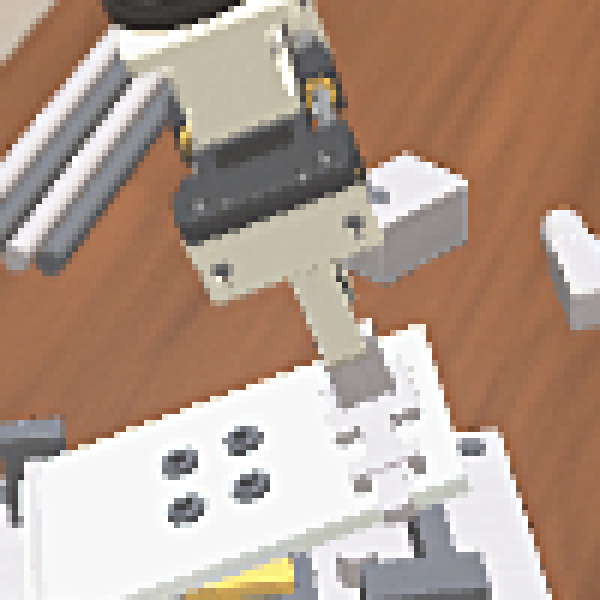

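Run:
```python
from h import *
p=np.array([0.25312652,-0.54338953,0.18630766]); M=Ro.from_rotvec([-3.06573363,-.678826,.00031]).as_matrix()
k=7; off=[420,50]
f=lambda W:((proj('side',W)-off+.5)*k-.5).round(0).tolist()
for sg in(1,-1):
  for up in (0,.02,.04,.084):
    y=sg*M[:,1]*.0465-M[:,2]*up
    print(sg,up,f([p+y+M[:,0]*.0075,p+y-M[:,0]*.0075]), f([p+y+sg*M[:,1]*.0175]))
im=cv2.imread('pics/side0.png')[50:135,420:500]; cv2.imwrite('pics/s5.png',cv2.resize(im,None,fx=k,fy=k,interpolation=cv2.INTER_NEAREST))
```

```text
1 0 [[108.0, 474.0], [138.0, 471.0]] [[109.0, 459.0]]
1 0.02 [[114.0, 433.0], [144.0, 431.0]] [[115.0, 418.0]]
1 0.04 [[119.0, 392.0], [150.0, 390.0]] [[120.0, 377.0]]
1 0.084 [[132.0, 299.0], [163.0, 297.0]] [[132.0, 285.0]]
-1 0 [[186.0, 553.0], [218.0, 550.0]] [[218.0, 567.0]]
-1 0.02 [[193.0, 510.0], [225.0, 508.0]] [[225.0, 525.0]]
-1 0.04 [[200.0, 468.0], [231.0, 465.0]] [[232.0, 482.0]]
-1 0.084 [[214.0, 371.0], [247.0, 369.0]] [[247.0, 384.0]]
```

View pics/s5.png

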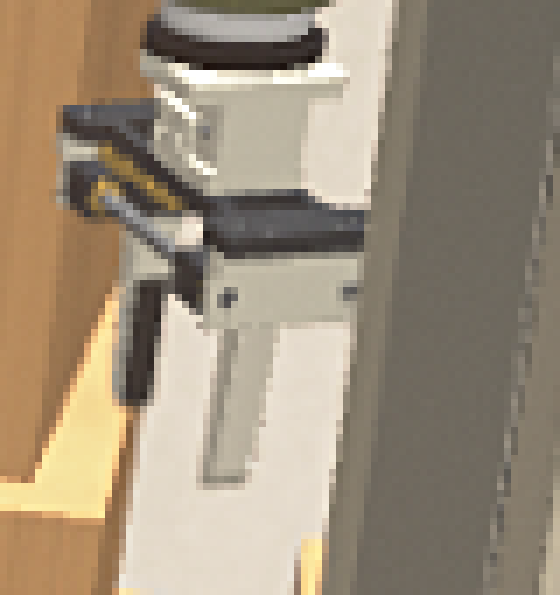

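The visible fingertips in the start picture, at (222,485) and (136,405) in the crop, end about 33 mm short of the reported TCP. It's unclear which one is physical, so I'll probe down gently with the fingers open and watch the force.

Emit:
{"fn": "arm_command", "kwargs": {
  "deltas": [
    [[-0.05,-0.02,-0.19,0,0,0],[0,0,0,0,0,0],[-0.05,-0.02,-0.19,0,0,0],[0,0,0,0,0,0],[-0.05,-0.02,-0.19,0,0,0],[0,0,0,0,0,0],[0,0,0,0,0,0]]
  ]
}}

```text
t: 4.1
tool_pos: [0.562, -0.0728, 0.1151]
orientation: [2.982, 0.623, -0.452]
force: [0.3, 0.1, 0.5]
opening: 0.0416
gripper_force: 0.0
```

```bash
python3 e.py .3 .018 0
```

```text
t 4.1 p [ 0.562  -0.0728  0.1151] f [0.3 0.1 0.5] f_along_y -0.07 open 0.0416 gf 0.0
dpos cm [0.14 0.01 0.64] drot [ 0.03 -0.05 -0.  ]
jig-frame TCP mm [-54.2  -9.5 119.1]
```

Emit:
{"fn": "arm_command", "kwargs": {
  "deltas": [
    [[-0.05,-0.02,-0.19,0,0,0],[0,0,0,0,0,0],[-0.05,-0.02,-0.19,0,0,0],[0,0,0,0,0,0],[-0.05,-0.02,-0.19,0,0,0],[0,0,0,0,0,0],[0,0,0,0,0,0]]
  ]
}}

```text
t: 4.68
tool_pos: [0.5604, -0.0734, 0.1094]
orientation: [2.982, 0.623, -0.452]
force: [-0.3, -0.0, -0.3]
opening: 0.0419
gripper_force: 0.0
```

```bash
python3 e.py .3 .018 0
```

```text
t 4.68 p [ 0.5604 -0.0734  0.1094] f [-0.3 -0.  -0.3] f_along_y 0.08 open 0.0419 gf 0.0
dpos cm [0.29 0.07 1.22] drot [ 0.03 -0.05 -0.  ]
jig-frame TCP mm [-55.8  -9.5 113.4]
```

Run:
```python
from h import *
s,_,R=st(); M=R.as_matrix(); off=[250,140];k=6
f=lambda W:((proj('side',W)-off+.5)*k-.5).round(0).tolist()
p=np.array([.563,-.0721,.1201])
for d in(.028,.033,.038):
  for nm,u in(('axial',-M[:,2]*d),('worldz',np.array([0,0,d]))):
    y=-M[:,1]*.021+u
    print(d,nm,f([p+y+M[:,0]*.0075,p+y-M[:,0]*.0075]))
print('obs (326,368),(365,352)')
```

```text
0.028 axial [[334.0, 375.0], [367.0, 363.0]]
0.028 worldz [[353.0, 370.0], [386.0, 358.0]]
0.033 axial [[330.0, 366.0], [363.0, 354.0]]
0.033 worldz [[353.0, 360.0], [386.0, 348.0]]
0.038 axial [[326.0, 356.0], [359.0, 344.0]]
0.038 worldz [[352.0, 350.0], [386.0, 338.0]]
obs (326,368),(365,352)
```

Contact should have come by now if the reported TCP were the tip. The axial 33 mm offset also matches the picture (predicted (330,366),(363,354) against observed (326,368),(365,352)), so the real fingertips lie 33 mm behind the reported TCP. I'll account for that.

```bash
sed -i 's/d=.013,up/d=.043,up/' h.py; python3 e.py .3 .018 0
```

```text
t 4.68 p [ 0.5604 -0.0734  0.1094] f [-0.3 -0.  -0.3] f_along_y 0.08 open 0.0419 gf 0.0
dpos cm [-0.52 -0.28 -1.65] drot [ 0.03 -0.05 -0.  ]
jig-frame TCP mm [-55.8  -9.5 113.4]
```

Emit:
{"fn": "arm_command", "kwargs": {
  "deltas": [
    [[-0.1,-0.06,-0.33,0,0,0],[-0.1,-0.06,-0.33,0,0,0],[-0.1,-0.06,-0.33,0,0,0],[-0.1,-0.05,-0.33,0,0,0],[-0.1,-0.05,-0.33,0,0,0],[0,0,0,0,0,0],[0,0,0,0,0,0]]
  ]
}}

```text
t: 5.27
tool_pos: [0.5552, -0.0762, 0.0927]
orientation: [2.983, 0.622, -0.453]
force: [-0.7, 0.3, 0.4]
opening: 0.0417
gripper_force: 0.0
```

```bash
python3 e.py .3 .018 0
python3 - <<'E'
from h import *
im=eyes.read_camera('side')[170:260,260:370]; cv2.imwrite('pics/s6.png',cv2.resize(im,None,fx=7,fy=6.5,interpolation=cv2.INTER_CUBIC))
E
```

```text
t 5.27 p [ 0.5552 -0.0762  0.0927] f [-0.7  0.3  0.4] f_along_y 0.52 open 0.0417 gf 0.0
dpos cm [ 0.   -0.    0.02] drot [ 0.03 -0.08  0.01]
jig-frame TCP mm [-61.7 -10.   96.7]
```

View pics/s6.png

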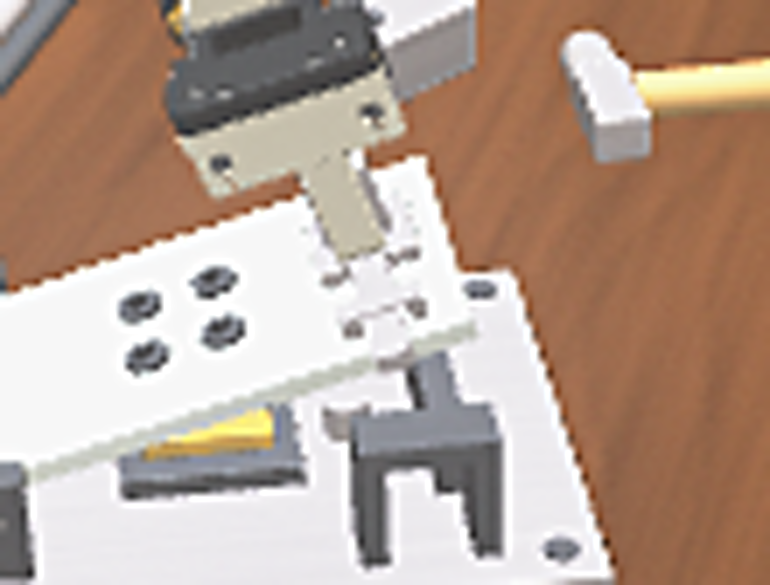

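The front finger is now in front of the tab, with its tip at crop (360,250) just above the carriage. I'll close on the tab.

Emit:
{"fn": "arm_command", "kwargs": {
  "deltas": [
    [[0,0,0,0,0,0],[0,0,0,0,0,0],[0,0,0,0,0,0],[0,0,0,0,0,0],[0,0,0,0,0,0],[0,0,0,0,0,0],[0,0,0,0,0,0],[0,0,0,0,0,0]]
  ],
  "gripper": -1,
  "squeeze": 30
}}

```text
t: 5.98
tool_pos: [0.5556, -0.0759, 0.0931]
orientation: [2.983, 0.623, -0.452]
force: [-1.2, 1.7, 1.8]
opening: 0.012
gripper_force: 30.0
```

```bash
python3 e.py .3 .0 0
```

```text
t 5.98 p [ 0.5556 -0.0759  0.0931] f [-1.2  1.7  1.8] f_along_y 2.03 open 0.012 gf 30.00022441148758
dpos cm [ 0.69 -1.68 -0.03] drot [ 0.01 -0.03 -0.01]
jig-frame TCP mm [-61.3  -9.8  97.1]
```

Emit:
{"fn": "arm_command", "kwargs": {
  "deltas": [
    [[0.08,-0.18,0,0,0,0],[0.08,-0.18,0,0,0,0],[0.08,-0.18,0,0,0,0],[0.08,-0.18,0,0,0,0],[0.08,-0.18,0,0,0,0],[0.08,-0.18,0,0,0,0],[0.08,-0.18,0,0,0,0],[0,0,0,0,0,0],[0,0,0,0,0,0]]
  ]
}}

```text
t: 6.73
tool_pos: [0.5615, -0.0894, 0.0931]
orientation: [2.982, 0.622, -0.451]
force: [0.2, 0.2, 2.4]
opening: 0.0119
gripper_force: 30.0
```

```bash
python3 e.py .3 .0 0
```

```text
t 6.73 p [ 0.5615 -0.0894  0.0931] f [0.2 0.2 2.4] f_along_y 0.08 open 0.0119 gf 30.000538229942322
dpos cm [ 0.1  -0.33 -0.03] drot [ 0.08 -0.    0.01]
jig-frame TCP mm [-61.3 -24.5  97.1]
```

Moved freely by 14.7 mm. I'll continue in 1 mm steps to find the stop.

Emit:
{"fn": "arm_command", "kwargs": {
  "deltas": [
    [[0.04,-0.09,0,0,0,0],[0,0,0,0,0,0],[0.04,-0.09,0,0,0,0],[0,0,0,0,0,0],[0.04,-0.09,0,0,0,0],[0,0,0,0,0,0],[0,0,0,0,0,0]]
  ]
}}

```text
t: 7.32
tool_pos: [0.5624, -0.0916, 0.0931]
orientation: [2.982, 0.622, -0.452]
force: [-1.1, 1.5, 4.0]
opening: 0.0115
gripper_force: 30.0
```

```bash
python3 e.py .3 .0 0
```

```text
t 7.32 p [ 0.5624 -0.0916  0.0931] f [-1.1  1.5  4. ] f_along_y 1.81 open 0.0115 gf 30.000568628311157
dpos cm [ 0.01 -0.12 -0.02] drot [ 0.04 -0.03  0.  ]
jig-frame TCP mm [-61.3 -26.9  97.1]
```

Emit:
{"fn": "arm_command", "kwargs": {
  "deltas": [
    [[0.04,-0.09,0,0,0,0],[0,0,0,0,0,0],[0.04,-0.09,0,0,0,0],[0,0,0,0,0,0],[0,0,0,0,0,0]]
  ]
}}

```text
t: 7.73
tool_pos: [0.5625, -0.0919, 0.093]
orientation: [2.984, 0.624, -0.454]
force: [-4.8, 7.1, 6.6]
opening: 0.0119
gripper_force: 30.0
```

```bash
python3 e.py .3 .0 0
```

```text
t 7.73 p [ 0.5625 -0.0919  0.093 ] f [-4.8  7.1  6.6] f_along_y 8.45 open 0.0119 gf 30.001254379749298
dpos cm [-0.01 -0.08 -0.02] drot [-0.08 -0.12 -0.02]
jig-frame TCP mm [-61.3 -27.3  97. ]
```

The bolt stop is found: the force rose to 8 N at jig y −27.3, after 17.5 mm of travel. I'll relax the side load and swing the leaf down along its arc to about 0.1 rad.

Emit:
{"fn": "arm_command", "kwargs": {
  "deltas": [
    [[-0.04,0.09,0,0,0,0],[-0.05,-0.021,-0.31,0.458,-1.05,0],[-0.05,-0.021,-0.32,0.458,-1.05,0],[-0.05,-0.021,-0.32,0.458,-1.05,0],[-0.05,-0.021,-0.32,0.458,-1.05,0],[-0.05,-0.021,-0.32,0.458,-1.05,0],[-0.02,-0.009,-0.32,0.458,-1.05,0],[-0.02,-0.009,-0.32,0.458,-1.05,0],[-0.02,-0.009,-0.32,0.458,-1.05,0],[-0.02,-0.009,-0.32,0.458,-1.05,0],[-0.02,-0.009,-0.32,0.458,-1.05,0],[0,0,0,0,0,0]]
  ]
}}

```text
t: 8.73
tool_pos: [0.5593, -0.0933, 0.0614]
orientation: [3.052, 0.637, -0.151]
force: [-2.0, 7.1, 9.3]
opening: 0.0116
gripper_force: 30.0
```

Emit:
{"fn": "arm_command", "kwargs": {
  "deltas": [
    [[0,0,0,0,0,0],[0,0,0,0,0,0]]
  ]
}}

```text
t: 8.9
tool_pos: [0.5594, -0.0933, 0.0619]
orientation: [3.052, 0.637, -0.153]
force: [-4.6, 5.6, 9.6]
opening: 0.0117
gripper_force: 30.0
```

```bash
python3 e.py .1 .0 0
```

```text
t 8.9 p [ 0.5594 -0.0933  0.0619] f [-4.6  5.6  9.6] f_along_y 6.99 open 0.0117 gf 30.001851618289948
dpos cm [-0.04 -0.1  -0.09] drot [-0.01 -0.01 -0.  ]
jig-frame TCP mm [-64.7 -27.3  65.9]
```

Emit:
{"fn": "arm_command", "kwargs": {
  "deltas": [
    [[-0.03,0.06,-0.28,0.4,-0.92,0],[0,0,-0.28,0.4,-0.92,0],[0,0,-0.28,0.4,-0.92,0],[0,0,-0.28,0.4,-0.92,0],[0,0,0,0,0,0],[0,0,0,0,0,0]]
  ]
}}

```text
t: 9.4
tool_pos: [0.5596, -0.0932, 0.051]
orientation: [3.068, 0.64, -0.044]
force: [-1.9, 4.0, 8.7]
opening: 0.0117
gripper_force: 30.0
```

```bash
python3 e.py 0 .0 0
```

```text
t 9.4 p [ 0.5596 -0.0932  0.051 ] f [-1.9  4.   8.7] f_along_y 4.44 open 0.0117 gf 30.00348687171936
dpos cm [-0.02 -0.09 -0.6 ] drot [ 0.71 -1.5   0.01]
jig-frame TCP mm [-64.5 -27.3  55. ]
```

Emit:
{"fn": "arm_command", "kwargs": {
  "deltas": [
    [[0,0,-0.13,0.23,-0.5,0],[0,0,0,0,0,0],[0,0,-0.13,0.23,-0.5,0],[0,0,0,0,0,0],[0,0,-0.1,0.23,-0.5,0],[0,0,0,0,0,0],[0,0,0,0,0,0]]
  ]
}}

```text
t: 9.98
tool_pos: [0.5601, -0.0929, 0.0476]
orientation: [3.075, 0.642, 0.001]
force: [-0.2, 4.7, 9.3]
opening: 0.012
gripper_force: 30.0
```

```bash
python3 e.py 0 .0 0; python3 -c "
from h import *
s,p,R=st();print(s['wrist_torque'],s['wrist_torque']@ey)"
```

```text
t 9.98 p [ 0.5601 -0.0929  0.0476] f [-0.2  4.7  9.3] f_along_y 4.34 open 0.012 gf 30.002694725990295
dpos cm [-0.07 -0.11 -0.26] drot [ 0.02  0.04 -0.  ]
jig-frame TCP mm [-63.9 -27.3  51.6]
[0.8034985  0.45857653 0.02671679] 0.09886368668188511
```

Emit:
{"fn": "arm_command", "kwargs": {
  "deltas": [
    [[0,0,-0.06,0,0,0],[0,0,0,0,0,0],[0,0,-0.06,0,0,0],[0,0,0,0,0,0],[0,0,0,0,0,0]]
  ]
}}

```text
t: 10.4
tool_pos: [0.56, -0.093, 0.0466]
orientation: [3.075, 0.642, 0.0]
force: [-3.2, 4.5, 12.4]
opening: 0.0121
gripper_force: 30.0
```

```bash
python3 e.py 0 .0 0
python3 - <<'E'
from h import *
im=eyes.read_camera('side')[170:260,260:370]; cv2.imwrite('pics/s7.png',cv2.resize(im,None,fx=7,fy=6.5,interpolation=cv2.INTER_CUBIC))
E
```

```text
t 10.4 p [ 0.56   -0.093   0.0466] f [-3.2  4.5 12.4] f_along_y 5.46 open 0.0121 gf 30.003828406333923
dpos cm [-0.06 -0.1  -0.16] drot [ 0.02  0.01 -0.01]
jig-frame TCP mm [-64.1 -27.3  50.6]
```

View pics/s7.png

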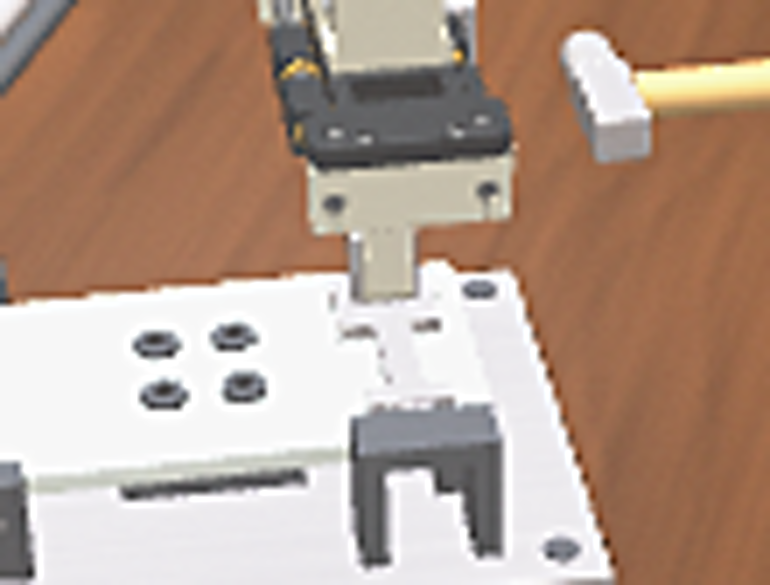

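The leaf is nearly level and well gripped: its front edge runs from crop (30,485) to (350,455), and the bolt nose is short of the keeper. I'll make small steps until the rest force rises.

Emit:
{"fn": "arm_command", "kwargs": {
  "deltas": [
    [[0,0,-0.06,0,0,0],[0,0,0,0,0,0],[0,0,-0.06,0,0,0],[0,0,0,0,0,0],[0,0,0,0,0,0]]
  ]
}}

```text
t: 10.87
tool_pos: [0.5599, -0.0931, 0.0457]
orientation: [3.075, 0.642, 0.0]
force: [-5.9, 5.1, 14.6]
opening: 0.0121
gripper_force: 30.0
```

Emit:
{"fn": "arm_command", "kwargs": {
  "deltas": [
    [[0,0,-0.06,0,0,0],[0,0,0,0,0,0],[0,0,0,0,0,0]]
  ]
}}

```text
t: 11.12
tool_pos: [0.5599, -0.0931, 0.0451]
orientation: [3.075, 0.642, -0.0]
force: [-7.2, 4.8, 15.4]
opening: 0.0117
gripper_force: 30.0
```

Emit:
{"fn": "arm_command", "kwargs": {
  "deltas": [
    [[0,0,-0.06,0,0,0],[0,0,0,0,0,0],[0,0,0,0,0,0]]
  ]
}}

```text
t: 11.37
tool_pos: [0.5599, -0.0931, 0.045]
orientation: [3.075, 0.642, -0.0]
force: [-8.9, 4.8, 18.7]
opening: 0.0115
gripper_force: 30.0
```

Emit:
{"fn": "arm_command", "kwargs": {
  "deltas": [
    [[-0.03,0,-0.05,0,0,0],[0,0,0,0,0,0],[0,0,0,0,0,0]]
  ]
}}

```text
t: 11.62
tool_pos: [0.5599, -0.0931, 0.0449]
orientation: [3.075, 0.642, 0.001]
force: [-8.3, 4.7, 22.0]
opening: 0.0113
gripper_force: 30.0
```

The leaf is seated: z has stalled at 0.0449 and the force is stepping up, 22 N against a limit of about 35 N. I'll slide the bolt toward the keeper in stages.

Emit:
{"fn": "arm_command", "kwargs": {
  "deltas": [
    [[-0.08,0.18,0.02,0,0,0],[-0.08,0.18,0,0,0,0],[-0.08,0.18,0,0,0,0],[-0.04,0.09,0,0,0,0],[-0.04,0.09,0,0,0,0],[-0.04,0.09,0,0,0,0],[-0.04,0.09,0,0,0,0],[-0.04,0.09,0,0,0,0]]
  ]
}}

```text
t: 12.28
tool_pos: [0.5566, -0.0854, 0.0452]
orientation: [3.071, 0.64, 0.004]
force: [-2.5, -3.7, 15.0]
opening: 0.0119
gripper_force: 30.0
```

```bash
python3 e.py 0 .028 0
```

```text
t 12.28 p [ 0.5566 -0.0854  0.0452] f [-2.5 -3.7 15. ] f_along_y -2.36 open 0.0119 gf 30.013318955898285
dpos cm [-0.84  1.7  -0.02] drot [0.22 0.18 0.04]
jig-frame TCP mm [-64.1 -18.9  49.2]
```

Emit:
{"fn": "arm_command", "kwargs": {
  "deltas": [
    [[-0.04,0.09,-0.03,0,0,0],[-0.04,0.09,0,0,0,0],[-0.04,0.09,0,0,0,0],[-0.04,0.09,0,0,0,0],[-0.04,0.09,0,0,0,0],[0,0,0,0,0,0]]
  ]
}}

```text
t: 12.78
tool_pos: [0.5546, -0.0808, 0.045]
orientation: [3.071, 0.64, 0.004]
force: [-3.7, -2.6, 15.8]
opening: 0.0119
gripper_force: 30.0
```

```bash
python3 e.py 0 .028 0
```

```text
t 12.78 p [ 0.5546 -0.0808  0.045 ] f [-3.7 -2.6 15.8] f_along_y -0.93 open 0.0119 gf 30.013758838176727
dpos cm [-0.63  1.24  0.  ] drot [0.21 0.18 0.03]
jig-frame TCP mm [-64.2 -13.9  49. ]
```

The bolt is under the keeper at about 13 mm with no resistance.

Emit:
{"fn": "arm_command", "kwargs": {
  "deltas": [
    [[-0.06,0.14,0,0,0,0],[-0.06,0.14,0,0,0,0],[-0.06,0.14,0,0,0,0],[-0.06,0.14,0,0,0,0],[-0.06,0.14,0,0,0,0],[-0.06,0.14,0,0,0,0],[-0.06,0.14,0,0,0,0],[-0.04,0.09,0,0,0,0],[-0.04,0.09,0,0,0,0],[0,0,0,0,0,0]]
  ]
}}

```text
t: 13.62
tool_pos: [0.5495, -0.0692, 0.045]
orientation: [3.071, 0.64, 0.003]
force: [-4.1, -3.0, 17.4]
opening: 0.0118
gripper_force: 30.0
```

```bash
python3 e.py 0 .028 0
```

```text
t 13.62 p [ 0.5495 -0.0692  0.045 ] f [-4.1 -3.  17.4] f_along_y -1.12 open 0.0118 gf 30.013811588287354
dpos cm [-0.13  0.08 -0.  ] drot [0.21 0.17 0.03]
jig-frame TCP mm [-64.1  -1.2  49. ]
```

b is about 26 mm. I'll make the last small steps to the home stop.

Emit:
{"fn": "arm_command", "kwargs": {
  "deltas": [
    [[-0.04,0.09,0,0,0,0],[0,0,0,0,0,0],[-0.04,0.09,0,0,0,0],[0,0,0,0,0,0],[0,0,0,0,0,0],[0,0,0,0,0,0]]
  ]
}}

```text
t: 14.12
tool_pos: [0.5487, -0.0674, 0.045]
orientation: [3.072, 0.64, 0.003]
force: [-4.3, -3.6, 16.7]
opening: 0.0118
gripper_force: 30.0
```

```bash
python3 e.py 0 .028 0
```

```text
t 14.12 p [ 0.5487 -0.0674  0.045 ] f [-4.3 -3.6 16.7] f_along_y -1.61 open 0.0118 gf 30.013235807418823
dpos cm [-0.05 -0.1   0.  ] drot [0.2  0.16 0.03]
jig-frame TCP mm [-64.2   0.7  49. ]
```

The bolt is home at about 28 mm. I'll ease the leaf up onto the keeper before letting go.

Emit:
{"fn": "arm_command", "kwargs": {
  "deltas": [
    [[0,0,0.05,0,0,0],[0,0,0.05,0,0,0],[0,0,0.05,0,0,0],[0,0,0.05,0,0,0],[0,0,0.05,0,0,0],[0,0,0,0,0,0],[0,0,0,0,0,0]]
  ]
}}

```text
t: 14.7
tool_pos: [0.5489, -0.0673, 0.0468]
orientation: [3.071, 0.64, 0.004]
force: [1.8, -3.4, 9.8]
opening: 0.0121
gripper_force: 30.0
```

Emit:
{"fn": "arm_command", "kwargs": {
  "deltas": [
    [[0,0,0.05,0,0,0],[0,0,0.05,0,0,0],[0,0,0,0,0,0],[0,0,0,0,0,0]]
  ]
}}

```text
t: 15.03
tool_pos: [0.5489, -0.0673, 0.0472]
orientation: [3.071, 0.64, 0.004]
force: [4.8, -3.3, 5.1]
opening: 0.0118
gripper_force: 30.0
```

Emit:
{"fn": "arm_command", "kwargs": {
  "deltas": [
    [[0,0,0.05,0,0,0],[0,0,0,0,0,0],[0,0,0,0,0,0]]
  ]
}}

```text
t: 15.28
tool_pos: [0.5489, -0.0673, 0.0473]
orientation: [3.072, 0.64, 0.004]
force: [6.2, -3.8, 1.8]
opening: 0.0117
gripper_force: 30.0
```

Emit:
{"fn": "arm_command", "kwargs": {
  "deltas": [
    [[0,0,0,0,0,0],[0,0,0,0,0,0],[0,0,0,0,0,0],[0,0,0,0,0,0],[0,0,0,0,0,0]]
  ],
  "gripper": -0.4
}}

```text
t: 15.7
tool_pos: [0.5461, -0.0654, 0.0457]
orientation: [3.075, 0.642, -0.004]
force: [-1.1, 0.8, 0.6]
opening: 0.0278
gripper_force: 0.0
```

```bash
python3 e.py 0 .028 0.08
```

```text
t 15.7 p [ 0.5461 -0.0654  0.0457] f [-1.1  0.8  0.6] f_along_y 1.18 open 0.0278 gf 0.0
dpos cm [ 0.21 -0.3   7.93] drot [ 0.03 -0.15 -0.  ]
jig-frame TCP mm [-65.7   3.6  49.7]
```

The tab is released. I'll re-centre and lift straight up.

Emit:
{"fn": "arm_command", "kwargs": {
  "deltas": [
    [[0.1,-0.25,0.3,0,0,0],[0,0,1,0,0,0],[0,0,1,0,0,0],[0,0,1.5,0,0,0],[0,0,2,0,0,0],[0,0,2,0,0,0],[0,0,2,0,0,0],[0,0,2,0,0,0],[0,0,2,0,0,0],[0,0,0,0,0,0],[0,0,0,0,0,0],[0,0,0,0,0,0]]
  ]
}}

```text
t: 16.7
tool_pos: [0.5474, -0.068, 0.1841]
orientation: [3.075, 0.642, -0.003]
force: [-0.2, -0.4, -0.1]
opening: 0.028
gripper_force: 0.0
```

```bash
python3 e.py 0 .028 0.1
python3 - <<'E'
from h import *
im=eyes.read_camera('side')[170:260,260:370]; cv2.imwrite('pics/s8.png',cv2.resize(im,None,fx=7,fy=6.5,interpolation=cv2.INTER_CUBIC))
E
```

```text
t 16.7 p [ 0.5474 -0.068   0.1841] f [-0.2 -0.4 -0.1] f_along_y -0.25 open 0.028 gf 0.0
dpos cm [ 0.09 -0.04 -3.91] drot [ 0.04 -0.1   0.01]
jig-frame TCP mm [-65.6   0.7 188.1]
```

View pics/s8.png

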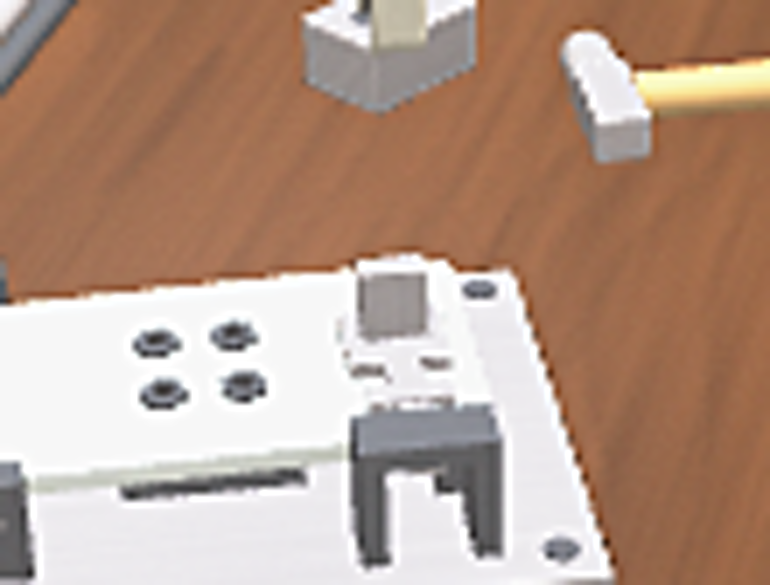

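The leaf stays level after release, with the tab face at crop (392,305), the bolt under the keeper and the gripper clear. I'm handing in.

```bash
python3 -c "
from plant import ticket
print(ticket.close_job())"
```

```text
the job is handed in; nothing more can be done
None
```

The job is handed in with the bolt home at about 28 mm under the keeper, the leaf staying level in the last picture after release and the gripper clear; no verdict was returned, I viewed 12 pictures where 10 were allowed, and the real fingertips turned out to be about 33 mm short of the reported TCP, which I corrected for.

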